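# Close the tester tin, then lift its outer lid off the inner one

## Robot

A 6-joint arm with a two-finger parallel gripper is mounted at the origin on a cart in front of the work surface, level with it; the furniture and walls round the work are solid. World frame = base frame: x ahead of the robot, y to its left, z up, the work surface at z = 0. Lengths are in m, angles in rad, forces in N, time in s.
With the tool pointing down it reaches from about 0.35 to 0.775 m from the base axis. Payload 7.3 kg.
Tool frame: the origin (TCP) lies at the very end of the fingers, on their centre line; the grasp point (between the pads) lies 19 mm behind it (robot.tcp_to_grasp is the distance from the TCP to the grasp point, in m); x points along the fingers, y is the direction in which the jaws open and shut, and the axes are right-handed (so a half turn about x gives the same grasp; the last joint's range is limited). The gripper opens to 92 mm and grips with 3 to 60 N. Pads are 19 mm wide; open, the fingers measure 130 mm over their backs; the gripper's body (75 mm by 190 mm) begins 47 mm behind the grasp point.
Start: joints at [1.091, 0.342, 1.524, -0, 1.275, -0.146], TCP at [0.172, 0.496, 0.227] pointing down, gripper open.
Joint ranges: [-2.53, 2.53], [-0.77, 2.02], [0.04, 2.7], [-1, 4.14], [0.28, 2.66], [-3.11, 3.11]. Speed limits (rad/s): [2.57, 2.57, 3.14, 3.14, 3.14, 3.14].

## Interface

Orientations are given as [roll, pitch, yaw] about the fixed x, y, z axes, in that order (R = Rz(yaw) Ry(pitch) Rx(roll)).
In Python, from cell import robot gives the robot as it stands.
- The arm moves only by the tool move_arm, never from a script. Its argument "increments" is a list of rows, each a list of 4 numbers: the shift along the tool's x, y, z normalised to -1 to 1, where 1 is 40 cm, then the turn about the tool's x normalised to -1 to 1, where 1 is 60 degrees. In form: [[dx, dy, dz, twist], ...]. A call has 1 to 5 rows; each row is the pose to reach, as a shift and turn from the pose commanded when the call began, along the tool's axes at that moment; what a row does not reach only later rows make up. A row lasts 1/8 s, in which the tool goes at most 62.5 mm and 10.7 degrees, less where a joint would pass 70% of its speed; a pose out of reach is approached as far as the arm can. A call with a number of a shift or a turn outside -1 to 1 is refused whole. A call with a gripper value outside its range is refused whole. "gripper" is the closure, from 0 (fully open) to 1 (shut), set as the call begins (left out, the last holds). The fingers move at their own pace and stop on an object; "squeeze" is the grip in N (left out, the last holds). Time passes only in rows, so rows that repeat a pose let the fingers close. It gives the time, the measured TCP pose, the force and the opening at its end, in the units of the state.
- robot.observe(): the state, without advancing time (a new reading comes with each control period).
- robot.read_camera(name): name is "scene" or "top"; returns the picture (400x640x3 uint8, red, green, blue); there is no depth.
- robot.camera_params(name): a dict with "fx", "fy", "cx", "cy" (pixels), "R" (3x3) and "t" (3): a world point X has camera coordinates R X + t. Camera axes: x right, y down, z forward; pixel columns grow to the right and rows downward; lengths in m; the calibration is good to about 2 mm. A picture is of the moment at which its call begins. camera_params takes no time and is no camera call.
- robot.hand_in(): hands the job in, once; it reports no verdict.
The state is a dict: "time": time; "qpos": joint angles; "qvel": joint speeds; "joint_efforts": joint torques, N m; "tool_pos": TCP position; "tool_rot": TCP orientation; "contact_force": force on the tool from outside, world axes, zero at the start; "torque": the same for the moment, N m; "opening": finger opening in m.
Only numpy, scipy, OpenCV 4.12 (cv2) and the standard library are available. Lean on these libraries where they do the work, as an engineer would, in place of code of your own. Each camera call takes 0.05 s, during which the arm holds its last target.

## Task

Close the open tin with its pair of nested lids, which wait in the wooden lid rack under the rack's two lips: slide the pair out of the rack's open end, keep the lids together, lower them onto the tin until the inner lid is fully seated in the mouth, and let go. Then lift off the outer lid alone, straight up, leaving the inner lid seated and undisturbed, so that the sealed inner lid can be shown, and finish while still holding the outer lid in the gripper, level, a few centimetres above the top of the knob. Leave the tin standing where it is and do not disturb the other goods.

Things in the scene. Friction and masses are not known exactly. Their poses are not given: they have to be found in the camera images.
- lid_rack: low wooden rack, fixed. Origin on the table; open end faces its own -x, z up. Board 84 mm wide, 8 mm thick, x = -83 to +47 mm. Side rails, inner faces y = +-33 mm; on them lips from x = -5 to +47 mm, 29.5 to 34.5 mm high, leave a slot 50 mm wide over the lids. Back stop at x = +41 mm. The nested lids stand on the board, centre at y = 0, x = -4 to +4 mm.
- rack_exit (a point): point on the rack's board (8 mm high) in front of the lips, at rack x = -48 mm, y = 0: when slid straight along the rack's -x until their centre is here, the lids (62 mm across) are clear of the lips and can be raised
- tin: open round metal tin with a paper band and white balls inside, loose, upright, about 0.6 kg: body 58 mm across and 58 mm high, above it a neck 50 mm across outside, mouth 45 mm across, rim at 70 mm; free inside down to 52 mm. Origin: centre of its underside, z up.
- tin_mouth (a point): centre of the tin's mouth, in the plane of the rim (70 mm above the tin's underside)
- inner_lid: round inner lid, loose, about 0.09 kg: plug 41 mm across, 12 mm high, chamfered foot; on it a flange 54 mm across, from 12 to 15 mm above the origin, that comes to rest on the tin's rim; a straight wooden knob 20 mm across from 15 to 52 mm. Origin: centre of the plug's underside, z up. Fully seated, the origin is 58 mm above the tin's underside.
- knob_top (a point): centre of the top of the inner lid's knob, 52 mm above the inner lid's origin
- outer_lid: round cap, loose, about 0.05 kg, 62 mm across, 16 mm high: skirt 57 mm across inside under a 3 mm top plate with a hole 28 mm across, through which the knob stands 34 mm proud. It rests loosely on the inner lid's flange, so lifting the knob carries both. Origin: centre of the skirt's lower edge, z up; nested, 2 mm above the inner lid's origin (seated: 60 mm above the tin's underside).
- soap_0: pink flat soap carton, 56x78x26 mm, loose, to be left alone. Origin: centre of its underside, z up.
- soap_1: pale peach flat soap carton, 56x78x26 mm, loose, to be left alone. Origin: centre of its underside, z up.
- balm_box: small flat green carton, 50x50x22 mm, loose, to be left alone. Origin: centre of its underside, z up.
- floral_carton_1: upright flowered carton, 52x66x124 mm, loose, to be left alone. Origin: centre of its underside, z up.
- floral_bottle: white bottle with a round cap, 50x63x171 mm, loose, to be left alone. Origin: centre of its underside, z up.
- clip_jar: glass clip-top jar, 90x84x121 mm, loose, to be left alone. Origin: centre of its underside, z up.
- round_tin: closed flat round flowered tin, 74 mm across, 32 mm high, loose, to be left alone. Origin: centre of its underside, z up.
Things that resemble listed ones, but are neither listed nor needed, are in the scene too. Leave any green look-alike of the inner_lid alone.

How it is judged:
On the way, in this order (a step that is already met when the one before it is completed fails the run):
1. both lids, still nested, are slid out of the rack's open end, clear of the lips (x of inner_lid in the frame of lid_rack below -0.037 m and z of outer_lid in the frame of inner_lid below 0.008 m and horizontal distance between outer_lid and inner_lid below 0.006 m), for 0.1 s.
2. the nested pair sits on the tin, the inner lid fully seated in the mouth, and the gripper has let go of it (z of inner_lid in the frame of tin between 0.055 and 0.0605 m and horizontal distance between inner_lid and tin below 0.005 m and angle between the z axis of inner_lid and the z axis of tin, either way round below 0.07 rad and z of outer_lid in the frame of inner_lid below 0.008 m and horizontal distance between outer_lid and inner_lid below 0.006 m and contact force between the fingers and inner_lid below 0.1 N and contact force between the fingers and outer_lid below 0.1 N), for 0.2 s.
At the end, for the whole second after the job is handed in: Inner lid seated in the tin (2.5 mm of depth, 5 mm of centre, 4 degrees), untouched; outer lid held still by the fingers alone, within 11 degrees of level, 50 mm of the tin's axis, lower edge 20 mm or more above the knob's top; tin upright, moved under 30 mm (z of inner_lid in the frame of tin between 0.055 and 0.0605 m and horizontal distance between inner_lid and tin below 0.005 m and angle between the z axis of inner_lid and the z axis of tin, either way round below 0.07 rad and z of outer_lid in the frame of tin above 0.13 m and horizontal distance between outer_lid and tin below 0.05 m and angle between outer_lid's own z axis and vertical below 0.2 rad and contact force between the fingers and outer_lid above 1 N and contact force between each of outer_lid, the fingers and inner_lid below 0.1 N and contact force between outer_lid and tin below 0.1 N and linear speed of outer_lid below 0.03 m/s and linear speed of inner_lid below 0.02 m/s and angle between tin's own z axis and vertical below 0.05 rad and distance of tin from where it was at the start of the episode below 0.03 m); the arm keeps its last pose, push and grip.
It fails at once if the outer lid comes off the inner lid while the inner lid is not seated in the tin (z of outer_lid in the frame of inner_lid above 0.012 m and (z of inner_lid in the frame of tin above 0.062 m or horizontal distance between inner_lid and tin above 0.008 m)).
It fails at once if the lids are tipped over (angle between any of inner_lid, outer_lid's own z axis and vertical above 0.6 rad).
It fails at once if the tin is tipped or pushed away by more than 30 mm (angle between tin's own z axis and vertical above 0.3 rad or distance of tin from where it was at the start of the episode above 0.03 m).
It fails at once if another article is moved by more than 30 mm (distance of any of soap_0, soap_1, balm_box, floral_carton_1, floral_bottle, clip_jar, round_tin from where it was at the start of the episode above 0.03 m).
It also fails if it takes over 61 s, if anything falls off the work surface, if the arm or the gripper's body presses on something with over 40 N, if the wrist force passes 120 N, or if a joint passes its speed limit or range.

## Working session

There is one attempt and no reset: what is moved stays moved. The work goes in short steps, Python scripts to look and compute and a tool call to move; the robot and the scene stay as the last step left them, time stands still between calls to the robot, and variables do not carry over. Pictures are saved under pics/ and viewed, and the job is handed in when it is done.

Besides the shell and the picture viewer there is one more tool, called as a command line: name --pt "numbers of a row" for each row, then --argument value for the rest. move_arm: Moves the arm, as the interface text tells. Its arguments: {"type":"object","properties":{"increments":{"type":"array","items":{"type":"array","items":{"type":"number"}}},"gripper":{"type":"number"},"squeeze":{"type":"number"}},"required":["increments"]}

```bash
ls; mkdir -p pics; python3 - <<'E'
from cell import robot
import cv2
for n in("scene","top"):
    im=robot.read_camera(n); cv2.imwrite(f"pics/{n}0.png",im[:,:,::-1])
    p=robot.camera_params(n); print(n,p)
print(robot.observe())
E
```

```text
pics
scene {'fx': 435.90065874559576, 'fy': 435.90065874559576, 'cx': 318.24346635148186, 'cy': 200.3714645233059, 'R': array([[ 0.70305765, -0.71088154,  0.0189043 ],
       [-0.37597339, -0.39413695, -0.83862988],
       [ 0.60361738,  0.58249764, -0.54437354]]), 't': array([-0.32934176,  0.23064384,  1.02311645])}
top {'fx': 406.81374554113984, 'fy': 406.81374554113984, 'cx': 317.6016128077188, 'cy': 202.38842365105455, 'R': array([[ 0.01507951, -0.99981091,  0.01227802],
       [-0.99538357, -0.01617451, -0.09460408],
       [ 0.09478478, -0.01079476, -0.99543926]]), 't': array([-0.02665419,  0.46535403,  1.09378594])}
{'time': 0.1, 'qpos': array([ 1.09098478e+00,  3.42607580e-01,  1.52493170e+00,  6.83431490e-06,
        1.27539655e+00, -1.46010086e-01]), 'qvel': array([-0.00118733, -0.00133325, -0.00061803,  0.00123131,  0.00074032,
        0.00026343]), 'joint_efforts': array([ 1.92683998e-03, -4.32004023e+01, -2.44693047e+01,  7.17846723e-02,
        5.27271582e-02, -1.05455713e-04]), 'tool_pos': array([0.17182019, 0.49569912, 0.22613449]), 'tool_rot': array([-1.72167216,  1.56945313, -2.05547561]), 'contact_force': array([ 0.08672692, -0.28441183, -0.98020257]), 'torque': array([-0.05163776, -0.04925172, -0.01522888]), 'opening': 0.09185527106349864}
```

View pics/scene0.png

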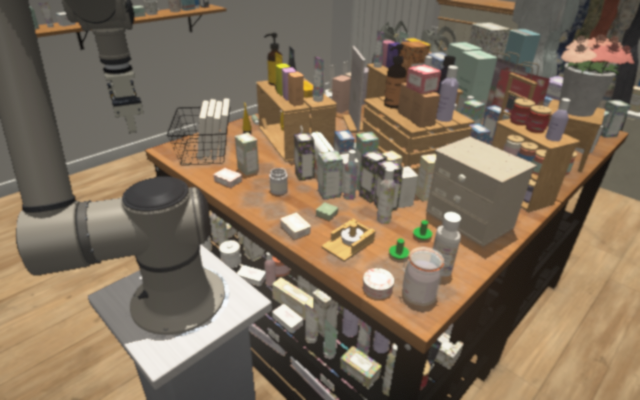

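View pics/top0.png

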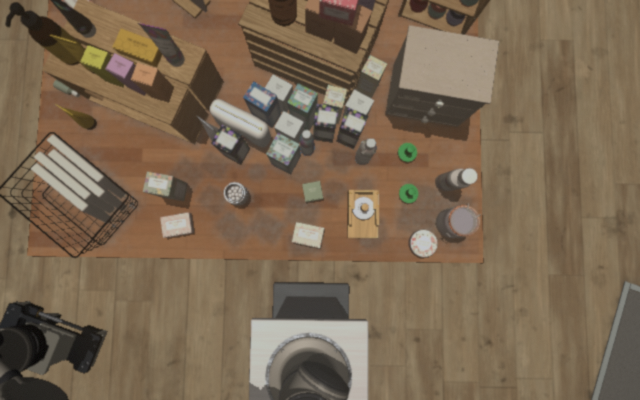

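Candidates: in the top view, the lids in the rack are at (364,208). Green look-alikes stand at (407,152) and (408,193). The open tin is at (236,194), and the round tin at (424,243) is closed. I'll check close crops.

```bash
python3 - <<'E'
import cv2,numpy as np
t=cv2.imread("pics/top0.png"); s=cv2.imread("pics/scene0.png")
a=cv2.resize(t[180:250,335:395],None,fx=8,fy=8,interpolation=cv2.INTER_CUBIC)[:, :480]
b=cv2.resize(t[165:215,215:255],None,fx=8,fy=8,interpolation=cv2.INTER_CUBIC)
c=np.zeros((600,800,3),np.uint8); c[:560,:480]=a; c[:400,480:800]=b
cv2.imwrite("pics/crop_top.png",c)
a=cv2.resize(s[215:265,315:385],None,fx=6,fy=6,interpolation=cv2.INTER_CUBIC)
b=cv2.resize(s[155:205,250:310],None,fx=6,fy=6,interpolation=cv2.INTER_CUBIC)
cv2.imwrite("pics/crop_sc.png",np.hstack([a,b]))
E
```

```text
(no output)
```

View pics/crop_top.png

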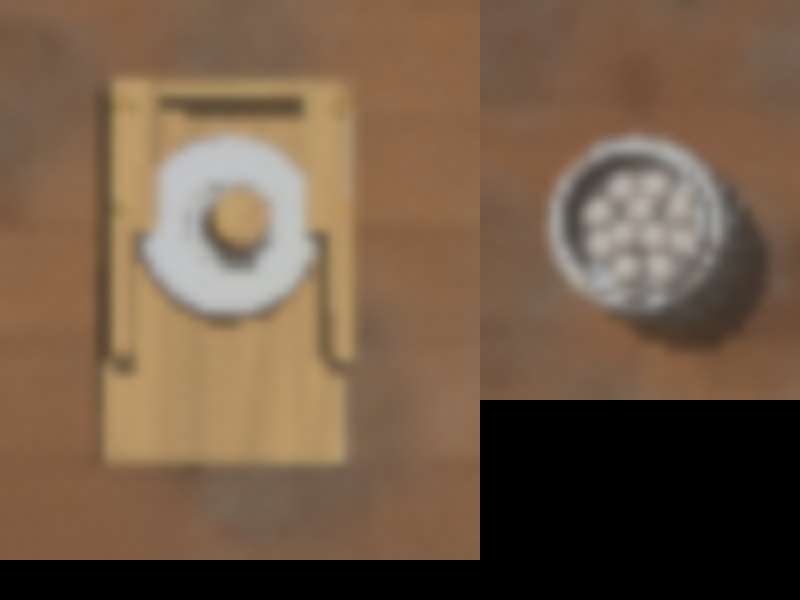

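View pics/crop_sc.png

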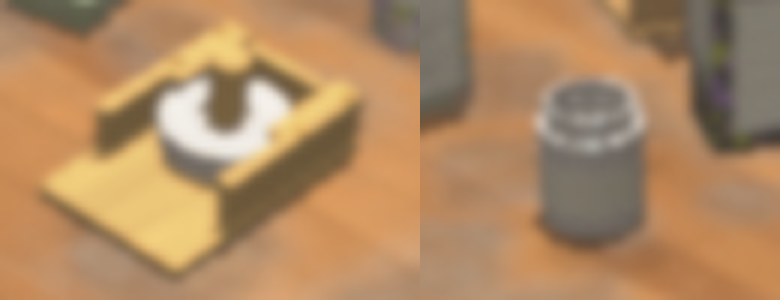

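The lid pair (knob at top pixel ≈(364.7,206.6)) and the open tin (≈(234.5,193)) are confirmed. The rack's open end faces the robot. Now I'll localise by fitting the model outlines in both views.

```bash
cat > h.py <<'E'
import numpy as np,cv2
from cell import robot
P={n:robot.camera_params(n) for n in("scene","top")}
def proj(n,X):
    p=P[n];X=np.atleast_2d(X);c=X@np.array(p["R"]).T+p["t"]
    return np.c_[p["fx"]*c[:,0]/c[:,2]+p["cx"],p["fy"]*c[:,1]/c[:,2]+p["cy"]]
def back(n,u,v,z):
    p=P[n];R=np.array(p["R"]);d=R.T@np.array([(u-p["cx"])/p["fx"],(v-p["cy"])/p["fy"],1.]);o=-R.T@p["t"]
    return (o+d*(z-o[2])/d[2])
def circ(x,y,z,r,n=60):
    a=np.linspace(0,2*np.pi,n);return np.c_[x+r*np.cos(a),y+r*np.sin(a),np.full(n,z)]
def draw(im,n,X,box,s,col):
    q=(proj(n,X)-[box[0]-.5,box[1]-.5])*s
    cv2.polylines(im,[np.round(q).astype(np.int32)],False,col,1)
def crop(src,box,s):
    return cv2.resize(src[box[1]:box[3],box[0]:box[2]],None,fx=s,fy=s,interpolation=cv2.INTER_CUBIC)
E
python3 - <<'E'
from h import *
o=-.5
for nm,u,v,z in [("fl",103/8+335,463/8+180,.008),("fr",347/8+335,463/8+180,.008),("bl",112/8+335,78/8+180,.0345),("br",350/8+335,78/8+180,.0345),("knob",238/8+335,213/8+180,.06),("lidc",230/8+335,228/8+180,.026),("tin58",234.5,192.9,.058)]:
    print(nm,back("top",u+o,v+o,z).round(4))
for nm,u,v,z in [("knob s",228/6+315,73/6+215,.06),("tin rim s",(592-420)/6+250,100/6+155,.07)]:
    print(nm,back("scene",u+o,v+o,z).round(4))
E
```

```text
fl [ 0.3715 -0.1031  0.008 ]
fr [ 0.3728 -0.1874  0.008 ]
bl [ 0.5019 -0.1028  0.0345]
br [ 0.5032 -0.184   0.0345]
knob [ 0.4542 -0.1428  0.06  ]
lidc [ 0.452  -0.1444  0.026 ]
tin58 [0.4853 0.2033 0.058 ]
knob s [ 0.4474 -0.1489  0.06  ]
tin rim s [0.4913 0.2058 0.07  ]
```

```bash
python3 - <<'E'
from h import *
T=cv2.imread("pics/top0.png");S=cv2.imread("pics/scene0.png")
def show(name,T,S,L,K,tn,rk):
    out=[]
    for n,src,b1,b2,s in (("top",T,(335,180,395,245),(215,170,260,215),6),("scene",S,(318,215,383,265),(255,155,305,205),6)):
        a=crop(src,b1,s);b=crop(src,b2,s)
        if rk:
            x,y,w=rk;R=np.array([[np.cos(w),-np.sin(w)],[np.sin(w),np.cos(w)]])
            for z,pts in ((.008,[(-83,42),(-83,-42),(47,-42),(47,42),(-83,42)]),):
                q=np.array(pts)/1e3@R.T+[x,y];draw(a,n,np.c_[q,np.full(len(q),z)],b1,s,(255,0,0))
        draw(a,n,circ(*L,.026,.031),b1,s,(0,0,255));draw(a,n,circ(*L,.06,.010),b1,s,(0,255,0))
        draw(b,n,circ(*tn,.07,.025),b2,s,(0,0,255));draw(b,n,circ(*tn,.0,.029),b2,s,(0,255,0));draw(b,n,circ(*tn,.058,.029),b2,s,(255,0,0))
        h=400;z=np.zeros((h,a.shape[1]+b.shape[1],3),np.uint8);z[:a.shape[0],:a.shape[1]]=a;z[:b.shape[0],a.shape[1]:]=b;out.append(z)
        cv2.imwrite(f"pics/{name}_{n}.png",z)
show("ov1",T,S,(.4525,-.1443),0,(.486,.2035),(.4555,-.1444,.015))
E
```

```text
(no output)
```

View pics/ov1_top.png

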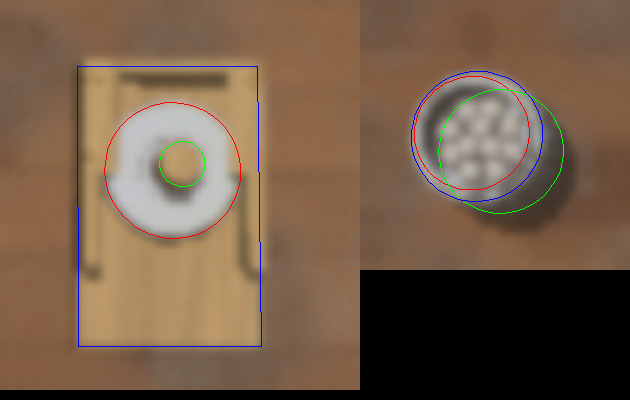

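View pics/ov1_scene.png

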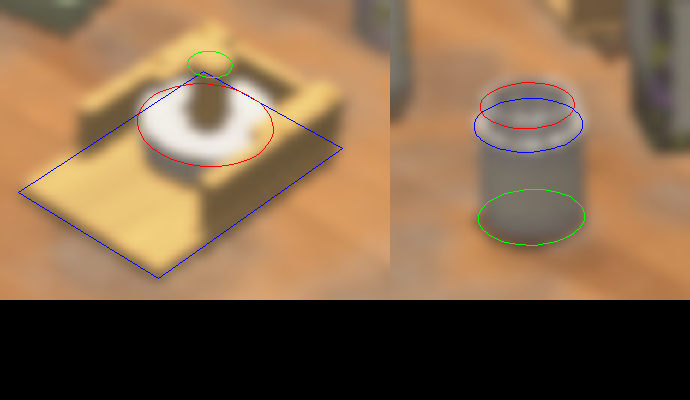

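```bash
cat >> h.py <<'E'
from scipy.spatial.transform import Rotation as Ro
def state():
    s=robot.observe();R=Ro.from_euler("xyz",s["tool_rot"]).as_matrix();return s,R
def go(target,jaw=None):
    """normalised increments for TCP target and desired jaw (tool y) heading in rad (mod pi)"""
    s,R=state();d=np.array(target)-s["tool_pos"];t=R.T@d/.4
    h=np.arctan2(R[1,1],R[0,1]);tw=0
    if jaw is not None:
        dh=(jaw-h+np.pi/2)%np.pi-np.pi/2; tw=-dh if R[2,0]<0 else dh
    print("t",round(s["time"],2),"pos",s["tool_pos"].round(4),"x",R[:,0].round(3),"y",R[:,1].round(3),"q6",s["qpos"][5].round(2),"F",s["contact_force"].round(1),"op",round(s["opening"],4))
    print("dist",np.linalg.norm(d).round(4),"inc",t.round(4),"twist",round(tw/np.radians(60),4),"deg",round(np.degrees(tw),1))
E
python3 -c "
from h import *
go([.40,.25,.225],0.01)
go([.4525,-.1443,.225],0.01)"
```

```text
t 0.1 pos [0.1718 0.4957 0.2261] x [-0.001 -0.001 -1.   ] y [ 0.328  0.945 -0.001] q6 -0.15 F [ 0.1 -0.3 -1. ] op 0.0919
dist 0.3353 inc [ 0.0032 -0.3934  0.7402] twist 1.1717 deg 70.3
t 0.1 pos [0.1718 0.4957 0.2261] x [-0.001 -0.001 -1.   ] y [ 0.328  0.945 -0.001] q6 -0.15 F [ 0.1 -0.3 -1. ] op 0.0919
dist 0.6988 inc [ 0.0043 -1.2818  1.1872] twist 1.1717 deg 70.3
```

move_arm --pt "0.0 -0.07 0.14 0.16" --pt "0.0 -0.15 0.28 0.32" --pt "0.0 -0.23 0.43 0.48" --pt "0.0 -0.31 0.58 0.64" --pt "0.0 -0.39 0.74 0.8" --gripper 0.5

```text
time: 0.72
tool_pos: [0.3861, 0.2659, 0.2266]
tool_rot: [-2.631, 1.571, 2.476]
contact_force: [0.0, 2.0, 0.4]
opening: 0.0483
```

```bash
python3 -c "
from h import *
go([.4525,-.1443,.2],0.01)"
```

```text
t 0.72 pos [0.3861 0.2659 0.2266] x [-0.  0. -1.] y [ 0.923  0.384 -0.   ] q6 0.05 F [0.  2.  0.4] op 0.0483
dist 0.4164 inc [ 0.0665 -0.2401  1.0107] twist 0.3665 deg 22.0
```

move_arm --pt "0.0 -0.03 0.15 0.1" --pt "0.0 -0.06 0.3 0.2" --pt "0.0 -0.09 0.45 0.3" --pt "0.0 -0.12 0.6 0.37" --pt "0.0 -0.15 0.75 0.37"

```text
time: 1.35
tool_pos: [0.4464, -0.0341, 0.2266]
tool_rot: [3.104, 1.571, 1.544]
contact_force: [0.9, 0.5, 0.3]
opening: 0.046
```

move_arm --pt "0.0 0.0 0.0 0.0" --pt "0.0 0.0 0.0 0.0"

```text
time: 1.6
tool_pos: [0.446, -0.0318, 0.2264]
tool_rot: [-2.27, 1.569, 2.453]
contact_force: [-0.3, -0.2, -0.7]
opening: 0.0458
```

```bash
python3 -c "
from h import *
go([.4525,-.1443,.1],0.01)"
```

```text
t 1.6 pos [ 0.446  -0.0318  0.2264] x [-0.001  0.001 -1.   ] y [ 1.     0.011 -0.001] q6 -0.25 F [-0.3 -0.2 -0.7] op 0.0458
dist 0.1693 inc [0.3156 0.0134 0.2818] twist 0.0008 deg 0.1
```

move_arm --pt "0.0 0.01 0.1 0.0" --pt "0.0 0.013 0.2 0.0" --pt "0.0 0.013 0.28 0.0" --pt "0.15 0.013 0.281 0.0" --pt "0.3 0.013 0.281 0.0"

```text
time: 2.22
tool_pos: [0.4536, -0.143, 0.1059]
tool_rot: [1.267, 1.568, -0.29]
contact_force: [0.2, -0.1, -1.7]
opening: 0.0461
```

move_arm --pt "0.0 0.0 0.0 0.0" --pt "0.0 0.0 0.0 0.0"

```text
time: 2.48
tool_pos: [0.4543, -0.1439, 0.1085]
tool_rot: [1.168, 1.568, -0.389]
contact_force: [1.4, 0.3, 0.3]
opening: 0.046
```

```bash
python3 -c "
from h import *
im=robot.read_camera('scene')[:,:,::-1];cv2.imwrite('pics/s1.png',crop(im,(290,170,410,270),6))
im=robot.read_camera('top')[:,:,::-1];cv2.imwrite('pics/t1.png',crop(im,(310,150,420,250),6))
go([.4525,-.1443,.038],0.01)"
```

```text
t 2.58 pos [ 0.4547 -0.1445  0.1092] x [ 0.004 -0.002 -1.   ] y [1.    0.013 0.004] q6 -0.48 F [ 0.3 -0.9  0.9] op 0.0459
dist 0.0712 inc [ 0.178  -0.0064 -0.001 ] twist 0.0028 deg 0.2
```

View pics/s1.png

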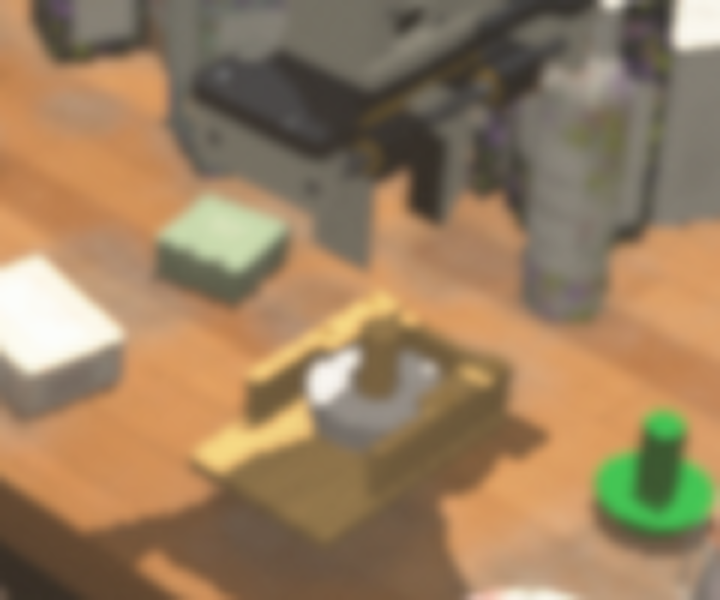

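View pics/t1.png

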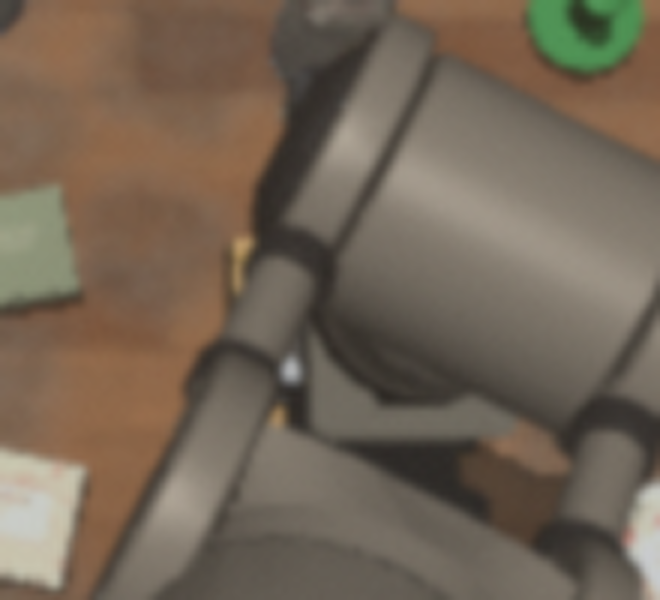

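```bash
python3 -c "
from h import *
print(back('scene',384.2,220.8,0)); print(back('top',370,142,.12),back('top',364,162,0))
im=cv2.imread('pics/top0.png');cv2.imwrite('pics/c2.png',crop(im,(300,90,400,190),6))"
```

```text
[ 0.60262765 -0.14456315  0.        ]
[ 0.61273531 -0.1491532   0.12      ] [ 0.58471837 -0.14911954  0.        ]
```

View pics/c2.png

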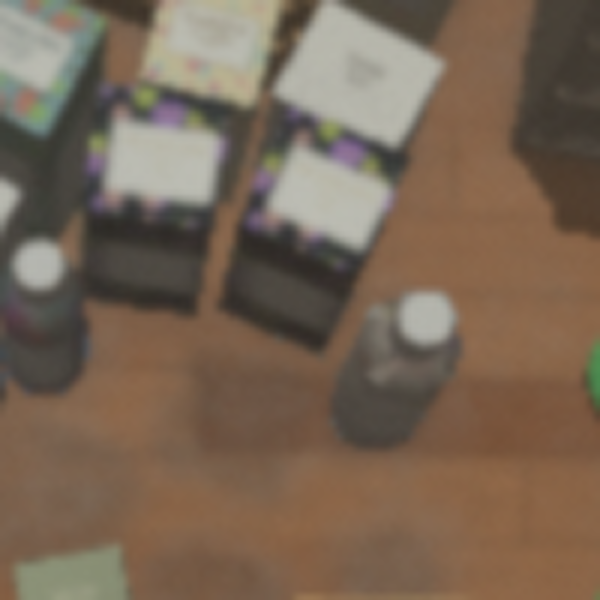

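move_arm --pt "0.08 -0.005 0.0 0.0" --pt "0.14 -0.005 0.0 0.0" --pt "0.14 -0.005 0.0 0.0" --pt "0.14 -0.005 0.0 0.0"

```text
time: 3.08
tool_pos: [0.4522, -0.145, 0.0524]
tool_rot: [1.119, 1.568, -0.44]
contact_force: [0.3, 1.1, 0.0]
opening: 0.0461
```

```bash
python3 -c "
from h import *
im=robot.read_camera('scene')[:,:,::-1];cv2.imwrite('pics/s2.png',crop(im,(310,190,390,270),7))
for i in range(2): go([.4525,-.1443,.038],0.01)"
```

```text
t 3.12 pos [ 0.4522 -0.145   0.0524] x [ 0.003 -0.001 -1.   ] y [1.    0.012 0.003] q6 -0.48 F [ 0.7  0.  -0.1] op 0.0457
dist 0.0144 inc [ 0.0361  0.0007 -0.0018] twist 0.0018 deg 0.1
t 3.12 pos [ 0.4522 -0.145   0.0524] x [ 0.003 -0.001 -1.   ] y [1.    0.012 0.003] q6 -0.48 F [ 0.7  0.  -0.1] op 0.0457
dist 0.0144 inc [ 0.0361  0.0007 -0.0018] twist 0.0018 deg 0.1
```

View pics/s2.png

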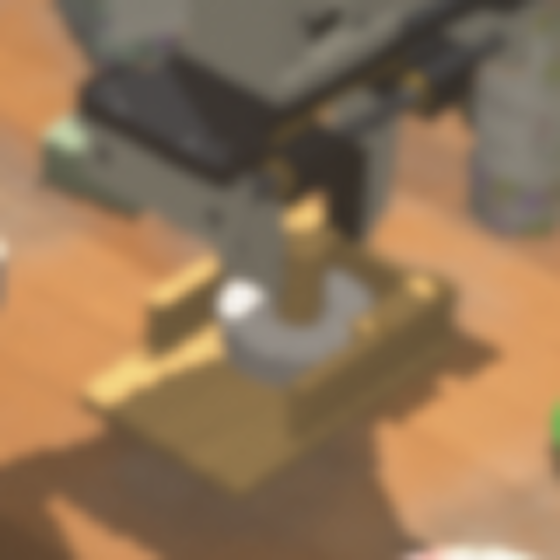

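move_arm --pt "0.045 0.0 0.0 0.0" --pt "0.045 0.0 0.0 0.0" --pt "0.045 0.0 0.0 0.0"

```text
time: 3.5
tool_pos: [0.4515, -0.1447, 0.0337]
tool_rot: [1.155, 1.569, -0.404]
contact_force: [0.7, 0.0, -0.5]
opening: 0.0461
```

move_arm --pt "0.0 0.0 0.0 0.0" --pt "0.0 0.0 0.0 0.0" --pt "0.0 0.0 0.0 0.0" --pt "0.0 0.0 0.0 0.0" --pt "0.0 0.0 0.0 0.0" --gripper 1.0 --squeeze 25

```text
time: 4.12
tool_pos: [0.4514, -0.1447, 0.033]
tool_rot: [1.2, 1.57, -0.359]
contact_force: [1.5, -0.1, 3.2]
opening: 0.0197
```

```bash
python3 -c "
from h import *
go([.4075,-.145,.035],0.01)"
```

```text
t 4.12 pos [ 0.4514 -0.1447  0.033 ] x [ 0.001 -0.    -1.   ] y [1.    0.012 0.001] q6 -0.48 F [ 1.5 -0.1  3.2] op 0.0197
dist 0.044 inc [-0.0052 -0.1099 -0.0005] twist 0.0017 deg 0.1
```

move_arm --pt "-0.003 0.0 0.0 0.0" --pt "-0.003 -0.03 0.0 0.0" --pt "-0.003 -0.06 0.0 0.0" --pt "-0.003 -0.09 0.0 0.0" --pt "-0.003 -0.12 0.0 0.0"

```text
time: 4.75
tool_pos: [0.4019, -0.145, 0.0339]
tool_rot: [-2.352, 1.57, 2.372]
contact_force: [0.4, -0.2, -0.8]
opening: 0.0192
```

move_arm --pt "0.0 0.0 0.0 0.0" --pt "0.0 0.0 0.0 0.0"

```text
time: 5.0
tool_pos: [0.4034, -0.1453, 0.0341]
tool_rot: [1.187, 1.57, -0.372]
contact_force: [-0.9, 0.4, -1.4]
opening: 0.0194
```

```bash
python3 -c "
from h import *
im=robot.read_camera('scene')[:,:,::-1];cv2.imwrite('pics/s3.png',crop(im,(310,190,390,270),7))
go([.4075,-.145,.16],0.01)"
```

```text
t 5.05 pos [ 0.4035 -0.1453  0.034 ] x [ 0.001 -0.    -1.   ] y [1.    0.012 0.001] q6 -0.54 F [-0.2  0.4 -1. ] op 0.0191
dist 0.126 inc [-0.3149  0.0102 -0.0005] twist 0.0016 deg 0.1
```

View pics/s3.png

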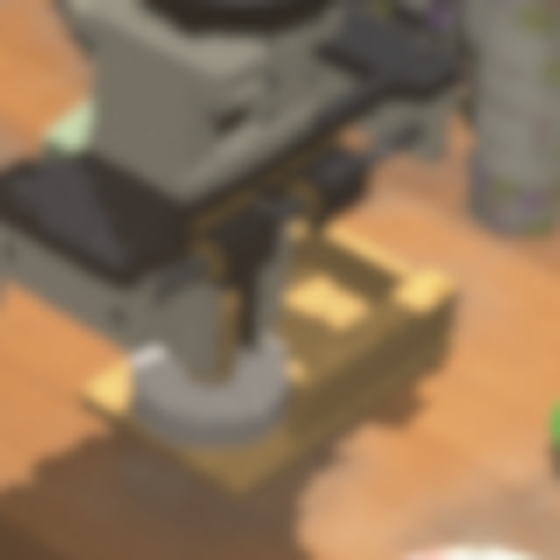

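move_arm --pt "-0.04 0.0 0.0 0.0" --pt "-0.1 0.0 0.0 0.0" --pt "-0.18 0.0 0.0 0.0" --pt "-0.27 0.0 0.0 0.0" --pt "-0.36 0.0 0.0 0.0"

```text
time: 5.68
tool_pos: [0.4032, -0.1449, 0.1791]
tool_rot: [1.537, 1.57, -0.022]
contact_force: [1.2, -0.7, -1.6]
opening: 0.0195
```

```bash
python3 -c "
from h import *
im=robot.read_camera('scene')[:,:,::-1];cv2.imwrite('pics/s4.png',crop(im,(290,140,390,240),6))
im=cv2.imread('pics/top0.png');cv2.imwrite('pics/c3.png',crop(im,(180,90,310,220),6)[:600])
go([.45,-.0,.18],1.57)
go([.486,.2035,.18],1.57)"
```

```text
t 5.72 pos [ 0.4053 -0.1461  0.1833] x [ 0.007 -0.004 -1.   ] y [1.    0.012 0.007] q6 -0.54 F [ 2.2 -0.4  2.9] op 0.0196
dist 0.1528 inc [ 0.0078  0.1161 -0.3639] twist -1.4875 deg -89.3
t 5.72 pos [ 0.4053 -0.1461  0.1833] x [ 0.007 -0.004 -1.   ] y [1.    0.012 0.007] q6 -0.54 F [ 2.2 -0.4  2.9] op 0.0196
dist 0.3588 inc [ 0.0065  0.2124 -0.8715] twist -1.4875 deg -89.3
```

View pics/s4.png

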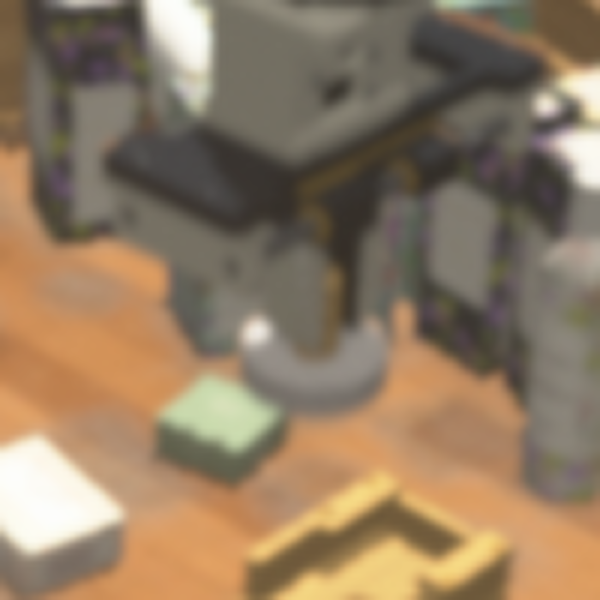

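View pics/c3.png

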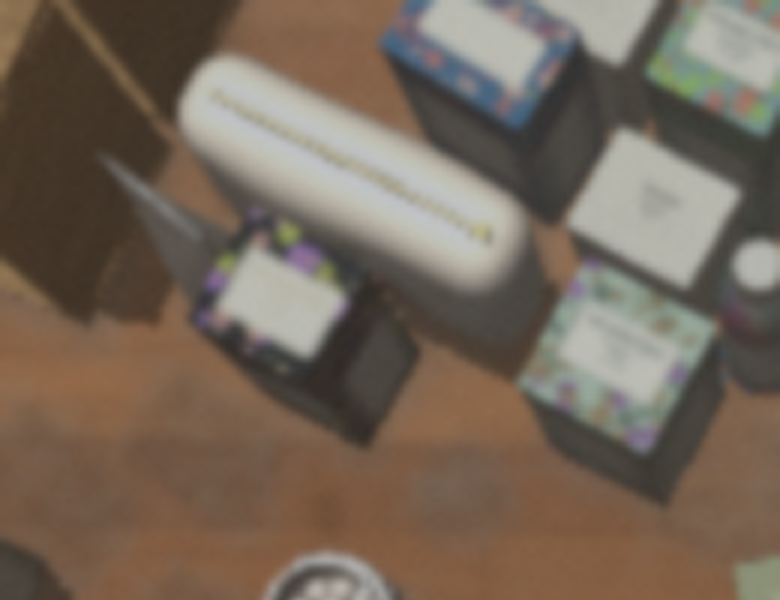

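move_arm --pt "0.0 0.02 -0.06 -0.12" --pt "0.0 0.04 -0.14 -0.27" --pt "0.0 0.06 -0.23 -0.42" --pt "0.0 0.08 -0.33 -0.57" --pt "0.0 0.1 -0.43 -0.72"

```text
time: 6.35
tool_pos: [0.4414, 0.0288, 0.1778]
tool_rot: [0.904, 1.57, 0.104]
contact_force: [0.4, -0.9, -0.6]
opening: 0.0195
```

```bash
python3 -c "
from h import *
go([.486,.2035,.18],1.57)"
```

```text
t 6.35 pos [0.4414 0.0288 0.1778] x [ 0.  0. -1.] y [0.717 0.697 0.   ] q6 -0.88 F [ 0.4 -0.9 -0.6] op 0.0195
dist 0.1803 inc [-0.0054  0.3843 -0.2356] twist -0.763 deg -45.8
```

move_arm --pt "0.0 0.09 -0.05 -0.15" --pt "0.0 0.19 -0.11 -0.3" --pt "0.0 0.27 -0.165 -0.45" --pt "0.0 0.33 -0.2 -0.6" --pt "0.0 0.36 -0.215 -0.75"

```text
time: 6.98
tool_pos: [0.4854, 0.191, 0.1775]
tool_rot: [1.753, 1.571, 1.741]
contact_force: [0.4, -0.5, -0.9]
opening: 0.0188
```

move_arm --pt "0.0 0.0 0.0 0.0" --pt "0.0 0.0 0.0 0.0" --pt "0.0 0.0 0.0 0.0"

```text
time: 7.35
tool_pos: [0.4851, 0.1886, 0.1779]
tool_rot: [-2.59, 1.571, -2.612]
contact_force: [-0.4, -0.7, -1.4]
opening: 0.0191
```

```bash
python3 -c "
from h import *
go([.486,.2035,.12],1.57)"
```

```text
t 7.35 pos [0.4851 0.1886 0.1779] x [-0. -0. -1.] y [ 0.022  1.    -0.   ] q6 -1.33 F [-0.4 -0.7 -1.4] op 0.0191
dist 0.0598 inc [0.1448 0.0373 0.0015] twist -0.0204 deg -1.2
```

move_arm --pt "0.04 0.02 0.0 0.0" --pt "0.09 0.037 0.001 -0.02" --pt "0.14 0.037 0.001 -0.02" --pt "0.155 0.037 0.001 -0.02" --pt "0.155 0.037 0.001 -0.02"

```text
time: 7.98
tool_pos: [0.4857, 0.204, 0.1155]
tool_rot: [-3.024, 1.57, -3.023]
contact_force: [0.8, 0.9, -1.1]
opening: 0.0192
```

```bash
python3 -c "
from h import *
s=robot.read_camera('scene')[:,:,::-1].copy();t=robot.read_camera('top')[:,:,::-1].copy()
cv2.imwrite('pics/s5raw.png',s);cv2.imwrite('pics/t5raw.png',t)
go([.486,.2035,.12],1.57)
x,y,z=robot.observe()['tool_pos'];o=z-.025
b=(240,130,320,210);a=crop(s,b,7)
draw(a,'scene',circ(x,y,o+.018,.031),b,7,(0,0,255));draw(a,'scene',circ(x,y,o+.002,.031),b,7,(0,0,255));draw(a,'scene',circ(.486,.2035,.07,.025),b,7,(0,255,0));draw(a,'scene',circ(.486,.2035,.058,.029),b,7,(255,0,0));draw(a,'scene',circ(.486,.2035,.0,.029),b,7,(0,255,0))
cv2.imwrite('pics/s5.png',a)
b=(200,155,280,235);cv2.imwrite('pics/t5.png',crop(t,b,7))
"
```

```text
t 8.07 pos [0.4863 0.2041 0.1164] x [ 0.001  0.    -1.   ] y [-0.001  1.     0.   ] q6 -1.32 F [ 0.5 -0.3 -1.1] op 0.0196
dist 0.0036 inc [-0.0089 -0.0015 -0.0006] twist 0.0017 deg 0.1
```

View pics/s5.png

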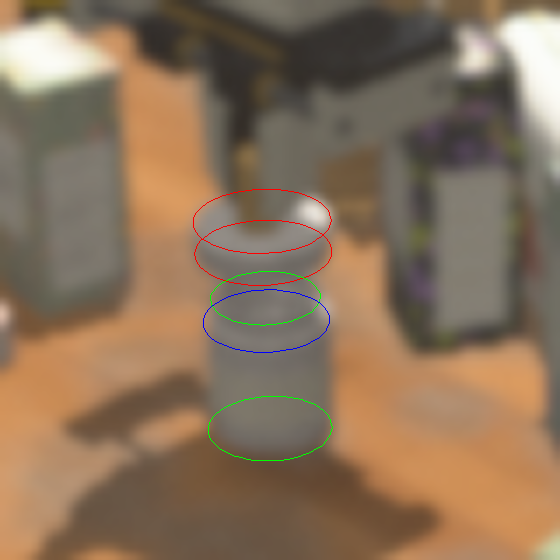

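View pics/t5.png

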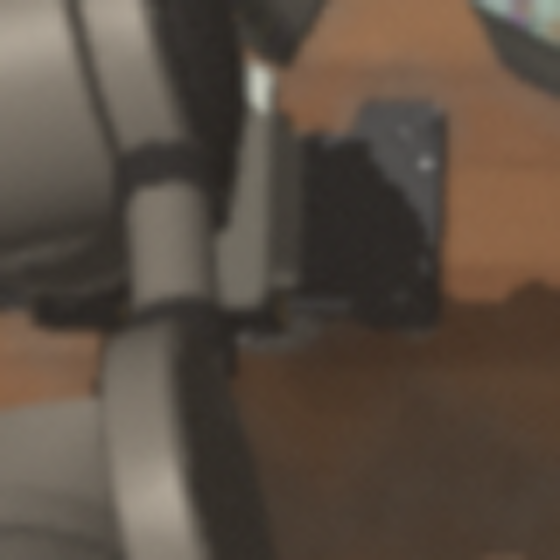

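```bash
python3 -c "
from h import *
s=cv2.cvtColor(cv2.imread('pics/s5raw.png'),cv2.COLOR_BGR2HSV)
s0=cv2.cvtColor(cv2.imread('pics/scene0.png'),cv2.COLOR_BGR2HSV)
np.set_printoptions(linewidth=200)
print('u',np.arange(264,292))
for nm,im,rows in (('now',s,range(160,196,2)),('s0',s0,range(166,196,2))):
  for v in rows: print(nm,v,im[v,264:292,1])
"
```

```text
u [264 265 266 267 268 269 270 271 272 273 274 275 276 277 278 279 280 281 282 283 284 285 286 287 288 289 290 291]
now 160 [141 140 135 121  86  52  32  26  26  44  80 108  94  70  53  44  37  27  21  21  15  19  36  67 105 115 114 116]
now 162 [129 127 117  90  49  28  21  21  25  34  56  81  86  80  68  47  32  24  21  22  22  24  37  65  93 104 102 104]
now 164 [118 114 105  83  46  24  21  21  21  23  27  27  31  29  27  25  23  22  22  24  23  33  65  99 118 128 128 124]
now 166 [110 107 104  90  63  36  26  24  22  24  21  23  22  22  23  24  22  23  23  24  29  52  90 117 129 133 135 131]
now 168 [112 107 106 102  91  73  51  35  29  25  26  24  26  26  25  25  25  25  27  32  51  83 104 114 118 121 124 126]
now 170 [110 106 104 105 104  99  81  56  37  28  25  26  26  26  26  25  25  23  24  29  52  75  95 107 110 110 115 120]
now 172 [113 112 107 107 106  98  76  45  29  25  25  25  26  24  23  25  24  25  23  25  30  45  67  92 106 109 110 113]
now 174 [125 123 123 122 114  95  60  33  26  24  24  24  25  25  24  24  24  23  24  24  27  30  43  70  98 106 108 109]
now 176 
[... 2326 characters left out ...]
07  93  66  45  40  40  40  38  38  38  39  39  37  39  40  40  42  47  64 105 136 147 149 148]
s0 186 [104 102 101 101  97  87  65  45  40  42  42  42  40  42  43  41  41  42  42  42  42  45  65 107 136 147 147 147]
s0 188 [106 107 108 106 103  92  71  48  43  40  40  42  42  42  43  41  41  41  42  40  40  43  63 103 128 139 144 147]
s0 190 [124 128 130 130 127 116  88  53  38  37  36  38  38  39  39  39  37  40  36  37  35  40  61  97 117 128 136 141]
s0 192 [119 126 132 139 140 135 114  80  55  42  34  32  34  34  34  34  34  35  35  38  45  58  84 102 115 125 133 139]
s0 194 [108 117 127 134 138 141 141 136 120 102  90  75  67  63  61  61  62  68  71  80  88  96 102 110 119 129 137 142]
```

```bash
python3 -c "
from h import *
print('tin',[proj('scene',[.486,.2035,z]).round(2) for z in(.02,.03,.04)])
print('lid',[proj('scene',[.4863,.2041,.0914+d]).round(2) for d in(.004,.01,.016)])
t=cv2.imread('pics/top0.png')
g=cv2.cvtColor(t,cv2.COLOR_BGR2HSV)[:,:,1].astype(float)
np.set_printoptions(linewidth=220)
print(np.arange(220,252))
for v in range(178,208,2): print(v,g[v,220:252].astype(int))
"
```

```text
tin [array([[277.86, 185.36]]), array([[277.76, 182.72]]), array([[277.66, 180.07]])]
lid [array([[277.06, 164.88]]), array([[277.  , 163.21]]), array([[276.93, 161.53]])]
[220 221 222 223 224 225 226 227 228 229 230 231 232 233 234 235 236 237 238 239 240 241 242 243 244 245 246 247 248 249 250 251]
178 [102 103 108 109 112 114 116 120 123 122 122 126 127 128 127 126 125 126 126 126 129 128 124 124 122 122 123 122 119 117 109 104]
180 [108 110 112 116 116 122 126 125 127 128 127 126 123 122 119 120 121 124 126 128 126 128 128 128 126 126 127 127 123 118 117 114]
182 [122 123 122 124 126 125 126 127 117  96  70  51  42  41  38  37  43  52  64  89 110 121 125 127 125 127 127 128 127 127 125 122]
184 [127 127 128 128 128 127 113  89  53  21  12  11  12  12  16  17  14   9   8   7  17  40  78 111 120 124 123 127 127 125 127 122]
186 [122 127 128 126 113  79  54  36  32  36  34  31  26  29  29  25  24  27  27  15   8   8  15  33  77 107 113 119 119 120 121 123]
188 [112 119 122 109  66  27  23  33  39  33  26  21  14  22  27  24  19  22  23  14   8  10   9   7  14  29  66  96 102 112 116
[... 415 characters left out ...]
7  24  24  29  29  29  30  29  25  26  29  29  24  15  16  19  23  35  44  47  63  78  83  86]
198 [97 96 93 85 60 31 17 16 12  2 10 18 17 20 26 27 23 19 22 24 21 25 26 20 28 43 48 58 71 80 92 89]
200 [95 92 92 84 79 68 44 28 18  5  4  8 16 23 26 16 16 19 24 28 27 29 33 37 45 50 56 71 84 83 89 86]
202 [ 91  87  86  84  88  91  92  86  68  46  30  15  13  18  26  18   5   3  17  28  37  44  52  50  54  63  78  85  89  97  97 101]
204 [ 95  89  87  92  97 100 106 108 111 112 112 105  85  68  53  48  43  47  54  58  54  63  66  78  88  93  97  98 108 109 113 114]
206 [ 94  96  97 100 107 109 110 116 116 120 122 124 127 126 121 116 110 115 107 109 101 106 104 103 106 108 115 117 121 120 119 123]
```

```bash
cat > fit.py <<'E'
from h import *
from scipy.ndimage import map_coordinates
from scipy.optimize import least_squares
def edge(img,n,c,z,r,angs,sat_hi=True):
    # radial search for the strongest edge near the projected circle; returns radial offset in m
    out=[]
    for a in angs:
        rr=np.linspace(r-.006,r+.006,49)
        X=np.c_[c[0]+rr*np.cos(a),c[1]+rr*np.sin(a),np.full(49,z)]
        q=proj(n,X); p=map_coordinates(img,[q[:,1],q[:,0]],order=1)
        g=np.gradient(p); g=np.clip(g,0,None)
        out.append((a,(rr*g).sum()/max(g.sum(),1e-6),g.max()))
    return np.array(out)
def fit(img,n,z,r,c,angs):
    c=np.array(c,float)
    for _ in range(8):
        e=edge(img,n,c,z,r,angs);A=np.c_[np.cos(e[:,0]),np.sin(e[:,0]),np.ones(len(e))]
        s=least_squares(lambda p:A@p-e[:,1],[0,0,r],loss='soft_l1',f_scale=.001).x;c+=s[:2]
    return c.round(4),round(s[2],4)
sat=lambda f:cv2.cvtColor(cv2.imread(f),cv2.COLOR_BGR2HSV)[:,:,1].astype(float)
E
python3 - <<'E'
from fit import *
t=sat('pics/top0.png')
A=np.radians
# shadow lies image right-down = world (-x,-y); use the other side
print('tin',fit(t,'top',.058,.029,(.486,.2035),A(np.arange(-50,150,8))))
print('lid',fit(t,'top',.026,.031,(.4525,-.1443),A(np.r_[np.arange(140,225,6)])))
v=cv2.imread('pics/top0.png').max(2).astype(float)
print('tinV',fit(-v,'top',.058,.029,(.486,.2035),A(np.arange(-180,180,8))))
print('pred',proj('top',[.486,.2035,.058]))
E
```

```text
tin (array([0.4854, 0.203 ]), np.float64(0.0297))
lid (array([ 0.4522, -0.1437]), np.float64(0.0312))
tinV (array([0.486 , 0.2042]), np.float64(0.0292))
pred [[233.94429287 192.14916026]]
```

move_arm --pt "0.0 -0.002 0.002 0.0" --pt "0.015 -0.002 0.002 0.0" --pt "0.03 -0.002 0.002 0.0" --pt "0.03 -0.002 0.002 0.0"

```text
time: 8.57
tool_pos: [0.4862, 0.2031, 0.1032]
tool_rot: [-2.949, 1.569, -2.948]
contact_force: [-0.3, 0.8, -1.1]
opening: 0.0192
```

```bash
python3 -c "
from h import *
s=robot.read_camera('scene')[:,:,::-1].copy();cv2.imwrite('pics/s6raw.png',s)
go([.486,.2035,.083],1.57)
cv2.imwrite('pics/s6.png',crop(s,(245,135,315,205),8))
s=cv2.cvtColor(s,cv2.COLOR_BGR2HSV)
np.set_printoptions(linewidth=200)
for v in range(164,192,2): print(v,s[v,264:292,1])
"
```

```text
t 8.62 pos [0.4864 0.2031 0.1036] x [-0.001 -0.    -1.   ] y [-0.001  1.    -0.   ] q6 -1.32 F [ 0.1 -0.  -1.4] op 0.0198
dist 0.0206 inc [ 0.0514  0.0009 -0.0011] twist 0.002 deg 0.1
164 [117 114 108  95  72  44  29  23  23  36  61  94 103  84  63  52  41  27  23  21  20  22  35  68 105 125 127 124]
166 [111 106 102  85  53  30  23  23  21  26  36  54  67  65  58  48  32  25  23  21  21  26  46  88 120 132 133 131]
168 [110 108 104  91  66  36  24  22  22  21  23  23  25  25  23  22  22  22  20  23  22  27  50  89 112 120 124 126]
170 [110 106 103  94  78  53  35  26  25  24  24  24  22  22  24  24  23  24  26  25  28  40  67  90 106 110 115 120]
172 [113 109 108 106 101  90  63  38  27  27  27  27  24  24  25  25  25  25  25  25  31  46  66  92 107 109 111 115]
174 [123 124 123 121 115  94  58  35  26  26  27  24  25  25  25  23  23  26  24  24  26  34  51  77  99 106 107 108]
176 [131 130 133 133 123  94  52  28  23  26  26  24  26  24  24  24  24  27  24  24  26  31  52  79 101 108 109 111]
178 [121 123 123 120 113  90  53  29  24  24  24  22  25  25  24  24  25  25  25  25  26  34  56  91 115 123 125 124]
180 [111 113 113 112 106  86  53  31  24  26  24  26  25  25  23  26  24  27  25  28  28  37  63 104 131 140 140 139]
182 [111 111 111 111 105  87  58  36  30  28  28  28  26  24  24  27  27  27  29  32  34  39  61 103 135 147 147 147]
184 [110 110 109 106  99  84  58  42  36  35  35  37  37  35  36  36  34  36  37  37  40  44  63 104 136 148 147 147]
186 [ 99  98  97  96  88  71  48  38  38  39  37  39  39  39  39  38  38  38  39  39  41  44  64 105 136 146 147 146]
188 [109 112 113 110 106  93  63  43  38  39  39  38  41  37  39  38  40  38  41  37  39  42  62 102 129 140 143 146]
190 [124 128 129 129 128 117  85  48  35  34  33  35  36  36  36  36  36  35  35  34  34  37  58  96 116 128 137 142]
```

View pics/s6.png

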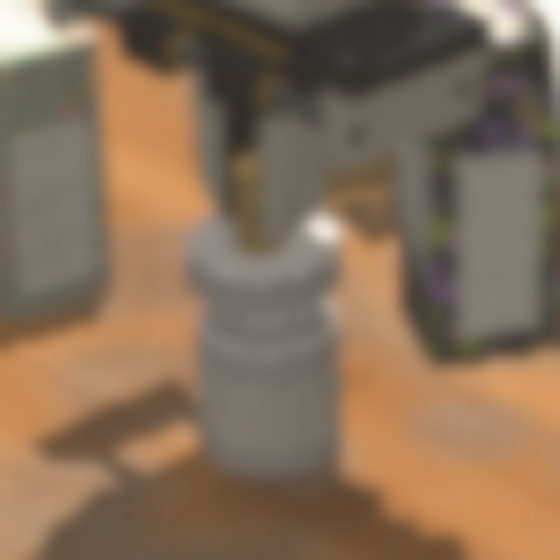

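move_arm --pt "0.01 -0.001 0.001 0.0" --pt "0.02 -0.001 0.001 0.0" --pt "0.03 -0.001 0.001 0.0" --pt "0.03 -0.001 0.001 0.0"

```text
time: 9.12
tool_pos: [0.4876, 0.2031, 0.092]
tool_rot: [0.515, 1.569, 0.516]
contact_force: [1.7, 2.4, -1.4]
opening: 0.0193
```

```bash
python3 -c "
from h import *
go([.486,.2035,.083],1.57)
s=robot.read_camera('scene')[:,:,::-1].copy()
cv2.imwrite('pics/s7.png',crop(s,(245,135,315,205),8))"
```

```text
t 9.12 pos [0.4876 0.2031 0.092 ] x [ 0.001  0.001 -1.   ] y [-0.001  1.     0.001] q6 -1.32 F [ 1.7  2.4 -1.4] op 0.0193
dist 0.0092 inc [ 0.0225  0.0009 -0.0041] twist 0.0019 deg 0.1
```

View pics/s7.png

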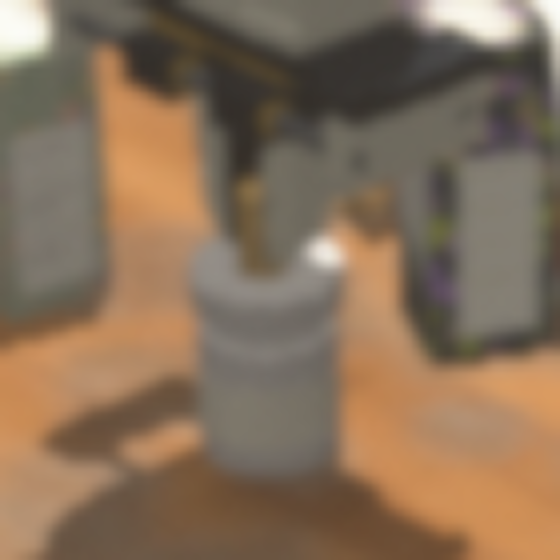

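move_arm --pt "0.008 0.0 0.0 0.0" --pt "0.015 0.0 0.0 0.0" --pt "0.02 0.0 0.0 0.0" --pt "0.02 0.0 0.0 0.0"

```text
time: 9.68
tool_pos: [0.4872, 0.203, 0.0838]
tool_rot: [0.904, 1.57, 0.906]
contact_force: [3.4, 2.5, -0.5]
opening: 0.0196
```

move_arm --pt "0.003 0.0 0.0 0.0" --pt "0.005 0.0 0.0 0.0" --pt "0.005 0.0 0.0 0.0"

```text
time: 10.05
tool_pos: [0.4882, 0.2035, 0.0831]
tool_rot: [0.451, 1.567, 0.453]
contact_force: [2.3, 5.2, 7.2]
opening: 0.0198
```

move_arm --pt "-0.003 0.0 0.0 0.0" --pt "-0.003 0.0 0.0 0.0" --pt "-0.003 0.0 0.0 0.0" --pt "-0.003 0.0 0.0 0.0" --gripper 0.4

```text
time: 10.55
tool_pos: [0.4867, 0.2026, 0.0828]
tool_rot: [-2.831, 1.57, -2.83]
contact_force: [-0.3, 0.1, -0.6]
opening: 0.0531
```

```bash
python3 -c "
from h import *
go([.486,.2035,.15],1.57)
s=robot.read_camera('scene')[:,:,::-1].copy()
cv2.imwrite('pics/s8.png',crop(s,(245,135,315,205),8))"
```

```text
t 10.55 pos [0.4867 0.2026 0.0828] x [-0.001 -0.    -1.   ] y [-0.001  1.    -0.   ] q6 -1.32 F [-0.3  0.1 -0.6] op 0.0531
dist 0.0672 inc [-0.1679  0.0022 -0.0019] twist 0.002 deg 0.1
```

View pics/s8.png

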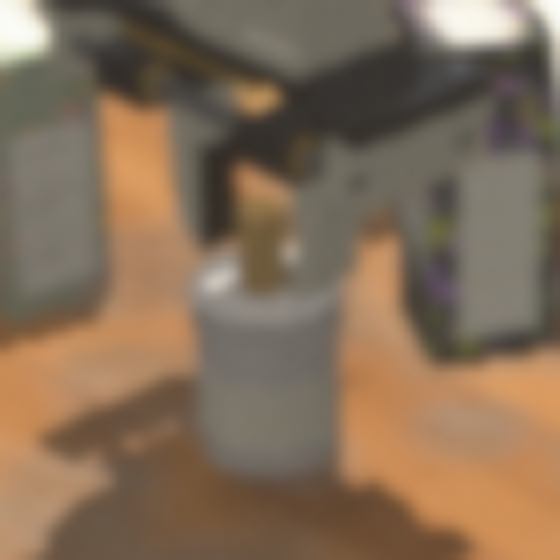

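move_arm --pt "0.0 0.0 0.0 0.0" --pt "0.0 0.0 0.0 0.0" --pt "0.0 0.0 0.0 0.0" --pt "0.0 0.0 0.0 0.0" --gripper 0.0

```text
time: 11.1
tool_pos: [0.4871, 0.2028, 0.0832]
tool_rot: [0.632, 1.571, 0.633]
contact_force: [0.2, -0.1, -0.2]
opening: 0.0896
```

```bash
python3 -c "
from h import *
go([.4867,.203,.054],1.57)
s=robot.read_camera('scene')[:,:,::-1].copy()
b=(245,135,315,205);A=crop(s,b,8);a=A.copy()
c=(.4869,.2028)
for z,r in((.076,.031),(.060,.031),(.110,.01),(.0,.029)): draw(a,'scene',circ(*c,z,r),b,8,(0,0,255))
cv2.imwrite('pics/s9.png',a)"
```

```text
t 11.1 pos [0.4871 0.2028 0.0832] x [ 0.  0. -1.] y [-0.001  1.     0.   ] q6 -1.32 F [ 0.2 -0.1 -0.2] op 0.0896
dist 0.0292 inc [ 0.0729  0.0005 -0.001 ] twist 0.002 deg 0.1
```

View pics/s9.png

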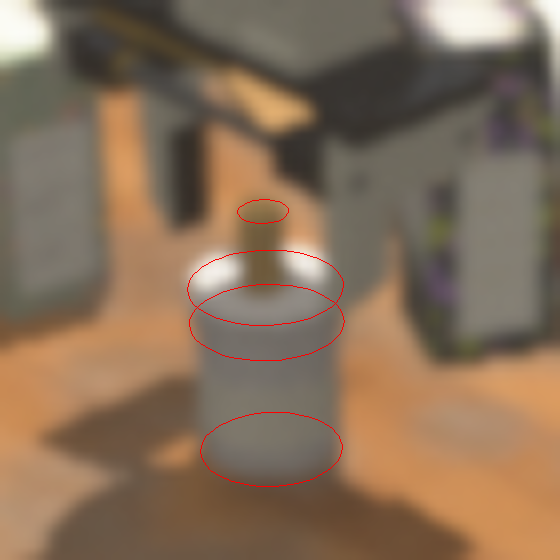

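Seated and level: the overlay at seated height matches both the lid and the knob. Next I'll straddle the outer lid's skirt.

move_arm --pt "0.02 0.0 0.0 0.0" --pt "0.04 0.0 0.0 0.0" --pt "0.06 0.0 0.0 0.0" --pt "0.07 0.0 0.0 0.0" --pt "0.07 0.0 0.0 0.0"

```text
time: 11.78
tool_pos: [0.4869, 0.2027, 0.0547]
tool_rot: [-2.98, 1.57, -2.979]
contact_force: [0.2, -0.3, -0.4]
opening: 0.0921
```

```bash
python3 -c "
from h import *
go([.4867,.203,.054],1.57)
s=robot.read_camera('scene')[:,:,::-1].copy()
b=(245,135,315,205);cv2.imwrite('pics/s10.png',crop(s,b,8))"
```

```text
t 11.78 pos [0.4869 0.2027 0.0547] x [-0.001 -0.    -1.   ] y [-0.001  1.    -0.   ] q6 -1.32 F [ 0.2 -0.3 -0.4] op 0.0921
dist 0.0008 inc [ 0.0017  0.0006 -0.0004] twist 0.002 deg 0.1
```

View pics/s10.png

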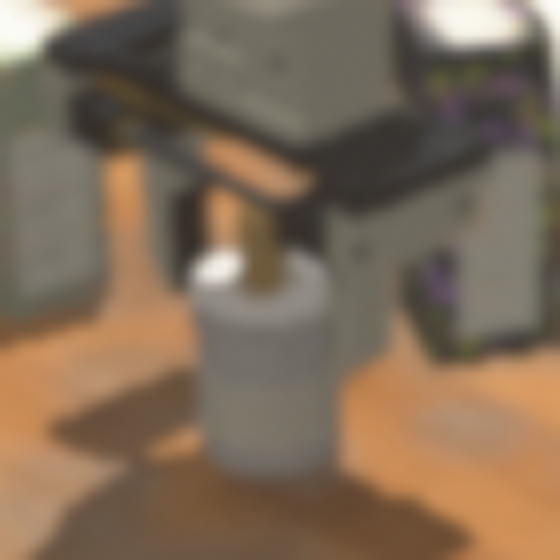

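move_arm --pt "0.0 0.0 0.0 0.0" --pt "0.0 0.0 0.0 0.0" --pt "0.0 0.0 0.0 0.0" --pt "0.0 0.0 0.0 0.0" --pt "0.0 0.0 0.0 0.0" --gripper 1.0 --squeeze 15

```text
time: 12.45
tool_pos: [0.4872, 0.2036, 0.0554]
tool_rot: [1.068, 1.569, 1.069]
contact_force: [-0.9, 5.1, 2.0]
opening: 0.0602
```

move_arm --pt "0.0 0.0 0.0 0.0" --pt "0.0 0.0 0.0 0.0"

```text
time: 12.7
tool_pos: [0.4872, 0.2037, 0.0554]
tool_rot: [1.036, 1.569, 1.037]
contact_force: [0.1, 4.7, 2.0]
opening: 0.0603
```

move_arm --pt "0.0 0.0025 0.0 0.0" --pt "0.0 0.0025 0.0 0.0" --pt "0.0 0.0025 0.0 0.0"

```text
time: 13.08
tool_pos: [0.4872, 0.204, 0.0553]
tool_rot: [0.775, 1.57, 0.777]
contact_force: [-0.9, 3.8, 3.2]
opening: 0.0606
```

move_arm --pt "0.0 0.0025 0.0 0.0" --pt "0.0 0.0025 0.0 0.0" --pt "0.0 0.0025 0.0 0.0"

```text
time: 13.45
tool_pos: [0.4872, 0.2044, 0.0553]
tool_rot: [-1.204, 1.57, -1.202]
contact_force: [-0.8, -1.2, 4.7]
opening: 0.0604
```

Lateral force is relieved. Now a slow, straight lift.

move_arm --pt "-0.005 0.0 0.0 0.0" --pt "-0.01 0.0 0.0 0.0" --pt "-0.02 0.0 0.0 0.0" --pt "-0.03 0.0 0.0 0.0" --pt "-0.04 0.0 0.0 0.0"

```text
time: 14.08
tool_pos: [0.4871, 0.2048, 0.0714]
tool_rot: [0.609, 1.571, 0.611]
contact_force: [0.2, 0.9, -0.3]
opening: 0.0603
```

```bash
python3 -c "
from h import *
go([.4872,.2044,.145],1.57)
s=robot.read_camera('scene')[:,:,::-1].copy()
b=(245,135,315,205);cv2.imwrite('pics/s11.png',crop(s,b,8))"
```

```text
t 14.07 pos [0.4871 0.2048 0.0714] x [ 0.  0. -1.] y [-0.001  1.     0.   ] q6 -1.32 F [ 0.2  0.9 -0.3] op 0.0603
dist 0.0736 inc [-0.1839 -0.001   0.0003] twist 0.002 deg 0.1
```

View pics/s11.png

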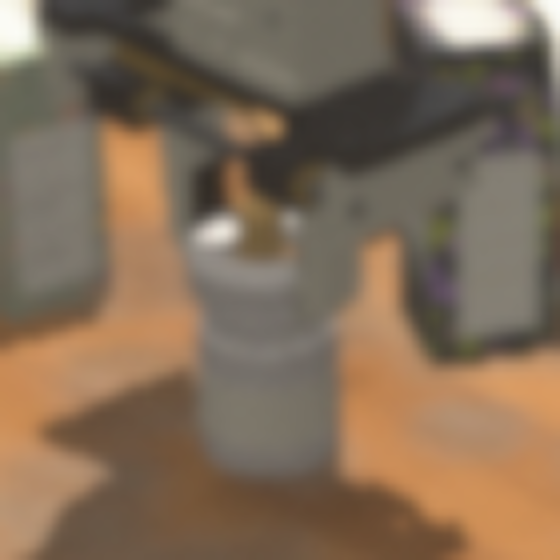

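move_arm --pt "-0.035 0.0 0.0 0.0" --pt "-0.075 0.0 0.0 0.0" --pt "-0.115 0.0 0.0 0.0" --pt "-0.15 0.0 0.0 0.0" --pt "-0.175 0.0 0.0 0.0"

```text
time: 14.75
tool_pos: [0.4873, 0.2049, 0.1423]
tool_rot: [0.304, 1.57, 0.305]
contact_force: [0.1, 0.0, -0.4]
opening: 0.0603
```

move_arm --pt "0.0 0.0 0.0 0.0" --pt "0.0 0.0 0.0 0.0" --pt "0.0 0.0 0.0 0.0"

```text
time: 15.12
tool_pos: [0.4867, 0.2047, 0.1405]
tool_rot: [-2.962, 1.57, -2.961]
contact_force: [0.4, -1.2, 0.5]
opening: 0.0603
```

```bash
python3 -c "
from h import *
go([.4872,.2044,.145],1.57)
s=robot.read_camera('scene')[:,:,::-1].copy()
b=(245,125,320,200);a=crop(s,b,8)
for z,r in((.073,.027),(.110,.01),(.0,.029)): draw(a,'scene',circ(.487,.203,z,r),b,8,(0,0,255))
e=robot.observe()['tool_pos'];
for z in(.0047,.0207): draw(a,'scene',circ(e[0],e[1],e[2]+z,.031),b,8,(0,255,0))
cv2.imwrite('pics/s12.png',a);cv2.imwrite('pics/s12b.png',crop(s,b,8))"
```

```text
t 15.12 pos [0.4867 0.2047 0.1405] x [-0.001 -0.    -1.   ] y [-0.001  1.    -0.   ] q6 -1.32 F [ 0.4 -1.2  0.5] op 0.0603
dist 0.0045 inc [-0.0112 -0.0008  0.0012] twist 0.002 deg 0.1
```

View pics/s12.png

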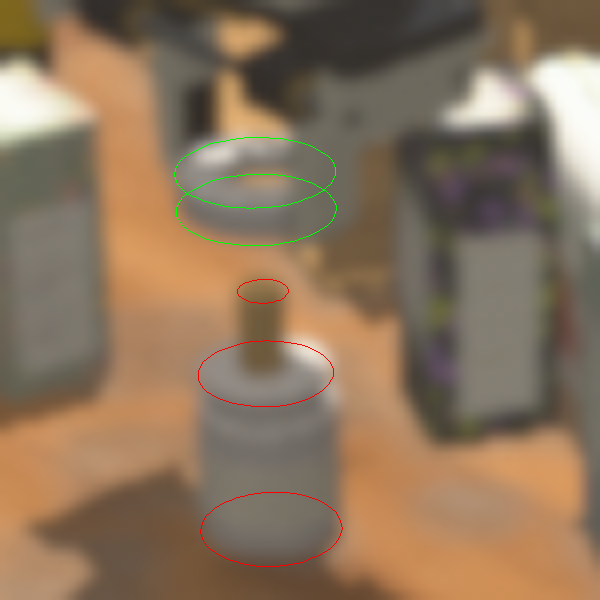

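View pics/s12b.png

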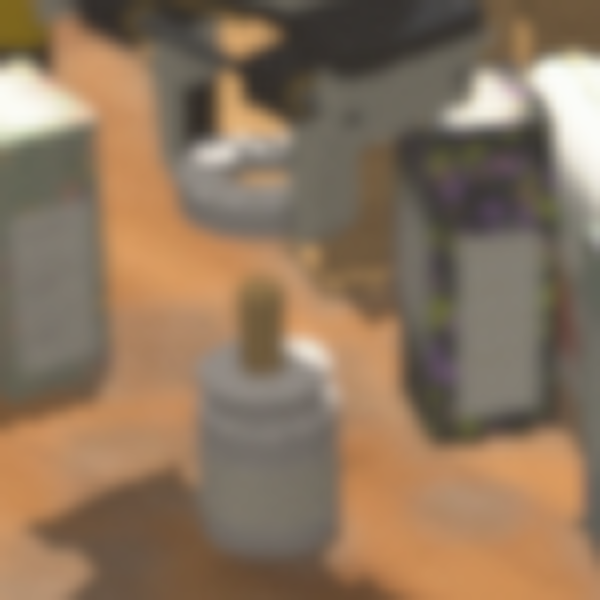

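```bash
python3 -c "
from h import *
print(robot.hand_in()); s=robot.observe(); print(s['time'],s['tool_pos'],s['opening'])"
```

```text
the job is handed in; nothing more can be done
None
the job is handed in; nothing more can be done
```

The tin is closed with the inner lid seated, and the gripper is holding the outer lid level above the knob. The job was handed in at about 15 s on the clock, well inside the 61 s limit.

**What I did:** I gripped the knob, slid the nested pair about 48 mm out of the rack's open end, carried it to the tin and lowered it until it was fully seated. I then let go, gripped the outer lid by its skirt and lifted it straight up.

**Last checks:**
- **Inner lid:** in the scene view, the inner lid and knob match the outline projected for the seated height, and the lid looks level.
- **Outer lid:** it is held level, with its lower edge at about 145 mm by the arm's reading, some 35 mm above the knob's top. The finger opening is steady at 60.3 mm and there is almost no outside force on the tool.
- **Tin and other goods:** the tin's outline stayed where it was at the start, to within a few millimetres. I saw nothing else moved in the close-ups, but I took no final full view of the scene.

**Disagreements:**
- **Cameras:** before I lowered the lids, the two cameras disagreed on the tin's position by about 1.5 mm. I split the difference.
- **Sideways force:** closing on the outer lid caused about 5 N of sideways force. I relieved it with a 2 mm shift before lifting.

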